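# Press the bar switch of the loaded test stand

## Task

Start the test on the stand that holds the pressure transmitter: press its long hinged bar switch fully down, pushing near the middle of the bar so that both ends go down evenly, and leave it down. Leave the bar of the empty stand up, and do not shift the transmitter in its saddle.

Things in the scene. Friction and masses are not known exactly. Their poses are not given: they have to be found in the camera images.
- loaded_stand: Fixed test stand that holds the transmitter: dark plate 140 x 200 mm on feet, saddle of aluminium blocks on its rear half, and along its front edge the bar switch: plain steel bar 180 x 24 x 14 mm on a lower yoke hinged 55 mm behind it. Nothing is higher than 65 mm. Origin: under the plate's centre, on the worktop; y along the bar, x to the rear, z up; bar's centre line at x = -52 mm.
- bar_left (a point): Left end of its bar: point on the top face, on the centre line, 5 mm in from the end; y along the bar, z up. Top 63 mm above the worktop when up, 47 mm fully down. It moves at 7 to 10 N (set a force stop above that, 15 to 20 N) and stays where left. It can rock about its middle: pushes of up to 20 N within 15 mm of the middle take it down level; a push near an end tips it.
- bar_right (a point): Right end of the same bar, 170 mm from bar_left: same kind of point and axes. The middle of the bar lies halfway between the two.
- spare_mid (a point): Top centre of the bar of the other stand, alike but empty (y along the bar, z up). This bar must stay up, its top 63 mm above the worktop.
- pressure_sensor: Pressure transmitter, loose, 34 x 148 x 34 mm: a pale cylinder with a black square head at one end. It lies parallel to the bar in the saddle of the loaded stand, its axis 96 mm behind the bar's centre line, its top 54 mm above the worktop. Origin: centre of its underside; y along its length, z up.

How it is judged:
By the outcome, as a careful person would: the job done as asked, in the order asked, and still so for the second after the job is handed in, with the robot touching nothing.
It also fails if it takes over 29 s, if anything falls off the work surface, if the arm or the gripper's body presses on something with over 40 N, if the wrist force passes 120 N, or if a joint passes its speed limit or range.

## Robot

A 7-joint arm with a two-finger parallel gripper is mounted at the origin on a cart in front of the work surface, level with it; the furniture and walls round the work are solid. World frame = base frame: x ahead of the robot, y to its left, z up, the work surface at z = 0. Lengths are in m, angles in rad, forces in N, time in s.
With the tool pointing down it reaches from about 0.4 to 0.9 m from the base axis. Payload 5.5 kg.
Tool frame: the origin (TCP) lies on the centre line of the jaws, within the pads' length; the fingertips stand 8 mm ahead of it and the grasp point (between the pads) lies 11 mm behind it (arm.nose_length is the distance from the TCP to the fingertips, in m); z points along the fingers, x is the direction in which the jaws open and shut, and the axes are right-handed (so a half turn about z gives the same grasp; the last joint's range is limited). The gripper opens to 92 mm and grips with 3 to 60 N. Pads are 19 mm wide; open, the fingers measure 130 mm over their backs; the gripper's body (75 mm by 190 mm) begins 47 mm behind the grasp point.
Start: joints at [0.263, 0.501, -0.427, 1.55, 0.221, 1.138, -0.21], TCP at [0.65, 0, 0.235] pointing down, gripper open.
Joint ranges: [-2.88, 2.88], [-0.31, 2.03], [-1.54, 1.56], [0.2, 2.42], [-1.41, 4.55], [0.19, 2.02], [-2.57, 2.57]. Speed limits (rad/s): [2.57, 2.57, 3.14, 3.14, 3.14, 3.14, 3.14].

## Interface

Orientations are given as a 3x3 rotation matrix whose columns are the frame's x, y, z axes.
In Python, from station import arm, grab_frame, order, models gives the robot as it stands.
- The arm moves only by the tool play_rows, never from a script. Its argument "rows" is a list that holds one entry, the list of rows, each a list of 6 numbers: the shift along the tool's x, y, z in m, then the turn, a rotation vector about the tool's x, y, z in rad. In form: [[[tx, ty, tz, rx, ry, rz], ...]]. A call has exactly 5 rows; each row shifts and turns the commanded pose from where the row before left it, along the tool's axes as they then stand; what a row does not reach is not made up. A row lasts 1/10 s, in which the tool goes at most 50 mm and 8.59 degrees, less where a joint would pass 70% of its speed; a pose out of reach is approached as far as the arm can. A call is refused whole if a number of a shift passes 0.05 or a number of a turn 0.15, either way. A call with a gripper value outside its range is refused whole. "claw" is the opening, from -1 (shut) to 1 (fully open), so that 0 is half open, set as the call begins (left out, the last holds). The fingers move at their own pace and stop on an object; "newtons" is the grip in N (left out, the last holds). Time passes only in rows, so rows that do not move let the fingers close, or fill a call up. It gives the time, the measured TCP pose, the force and the opening at its end, in the units of the state.
- arm.get_state(): the state, without advancing time (a new reading comes with each control period).
- grab_frame(name): name is "scene" or "side" or "wrist"; returns a dict with "img" (480x640x3 uint8, red, green, blue), "intrinsics" (3x3 intrinsics, pixels), "k1" (the pictures are not rectified: a ray, as slopes to the right and down, at radius r is drawn at 1 + k1 r^2 times it, then the intrinsics apply), "pose" (4x4, takes a point from camera to world coordinates). Camera axes: x right, y down, z forward; pixel columns grow to the right and rows downward; lengths in m; the calibration is good to about 2 mm. A picture is of the moment at which its call begins. There is no depth.
- order.sign_off(): hands the job in, once; it reports no verdict.
Trained networks look in the newest picture that a camera, given by its name, has taken for a name from the list of things; names that differ only in an ending like _2 or _b are one class to them, and where a whole thing is asked for, a point or a joint stands for the part that bears it (a point fixed in the world has none). Each returns a list of dicts, best first, with "p" (0 to 1); they miss things now and then, are a little off and sometimes report something else, mostly with a low value. They report only what shows in the picture. A call takes as long as a camera call.
- models.spot_in(target, camera): "xyz" ([x, y, z] in m, in the coordinates of the camera as it stood for that picture, good to about 4 mm: the middle of the surface that is visible of it).
- models.outline_of(target, camera): "region" (480x640 bool, what is visible of it).
The state is a dict: "time_s": time; "joints": joint angles; "qd": joint speeds; "tau": joint torques, N m; "tcp_pos": TCP position; "tool_rot": TCP orientation; "ft_force": force on the tool from outside, world axes, zero at the start; "wrist_torque": the same for the moment, N m; "grip_width": finger opening in m.
Only numpy, scipy, OpenCV 4.12 (cv2) and the standard library are available. Lean on these libraries where they do the work, as an engineer would, in place of code of your own. Each camera call takes 0.05 s, during which the arm holds its last target.

## Working session

There is one attempt and no reset: what is moved stays moved. The work goes in short steps, Python scripts to look and compute and a tool call to move; the robot and the scene stay as the last step left them, time stands still between calls to the robot, and variables do not carry over. Pictures are saved under pics/ and viewed, and the job is handed in when it is done.

Besides the shell and the picture viewer there is one more tool, called as a command line: name --argument value ..., lists and objects as JSON in quotes. play_rows: Moves the arm, as the interface text tells. Its arguments: {"type":"object","properties":{"rows":{"type":"array"},"claw":{"type":"number"},"newtons":{"type":"number"}},"required":["rows"]}

```bash
mkdir -p pics; cat > h.py <<'E'
import numpy as np,cv2
from station import arm,grab_frame,order,models
def save(f,n): cv2.imwrite('pics/'+n+'.png',f['img'][:,:,::-1])
def w(f,p): return f['pose'][:3,:3]@np.array(p)+f['pose'][:3,3]
def proj(f,P):
    c=np.linalg.inv(f['pose'])@np.r_[P,1]; s=c[:2]/c[2]; s=s*(1+f['k1']*(s@s)); K=f['intrinsics']; return (K@np.r_[s,1])[:2]
def ray(f,px):
    K=f['intrinsics']; d=np.linalg.inv(K)@np.r_[px,1]; s=d[:2].copy()
    for _ in range(20): s=d[:2]/(1+f['k1']*(s@s))
    return f['pose'][:3,3],f['pose'][:3,:3]@np.r_[s,1]
def atz(f,px,z):
    o,d=ray(f,px); return o+d*(z-o[2])/d[2]
E
python3 - <<'E'
from h import *
for n in ['scene','side','wrist']:
    f=grab_frame(n); save(f,n+'0'); print(n,f['pose'][:3,3].round(3))
    for t in ['bar_left','bar_right','spare_mid','pressure_sensor','loaded_stand']:
        for r in models.spot_in(t,n)[:3]:
            P=w(f,r['xyz']); print(t,round(r['p'],2),P.round(3),proj(f,P).round(0))
s=arm.get_state();print(s['time_s'],s['tool_rot'],s['ft_force'])
E
```

```text
scene [-0.056  0.624  0.477]
bar_left 0.84 [0.544 0.306 0.062] [242. 271.]
bar_right 0.82 [0.544 0.308 0.06 ] [241. 272.]
spare_mid 0.61 [0.524 0.022 0.062] [379. 229.]
pressure_sensor 0.85 [0.632 0.324 0.046] [208. 260.]
loaded_stand 0.8 [0.558 0.327 0.021] [228. 292.]
side [0.177 1.03  0.653]
bar_left 0.79 [0.547 0.311 0.062] [289. 299.]
bar_right 0.9 [0.546 0.312 0.065] [289. 298.]
spare_mid 0.57 [0.528 0.028 0.064] [359. 226.]
spare_mid 0.48 [0.546 0.314 0.061] [289. 301.]
pressure_sensor 0.57 [0.637 0.334 0.051] [236. 299.]
loaded_stand 0.79 [0.578 0.336 0.024] [266. 321.]
wrist [0.65  0.071 0.385]
spare_mid 0.56 [0.535 0.032 0.064] [196. 190.]
loaded_stand 0.58 [0.576 0.207 0.02 ] [240.   4.]
0.9 [[ 9.99999998e-01 -5.59478716e-05  8.04009854e-06]
 [-5.59482574e-05 -9.99999997e-01  4.79882531e-05]
 [ 8.03741367e-06 -4.79887029e-05 -9.99999999e-01]] [-0.50501996 -0.67261353  0.98936759]
```

View pics/scene0.png

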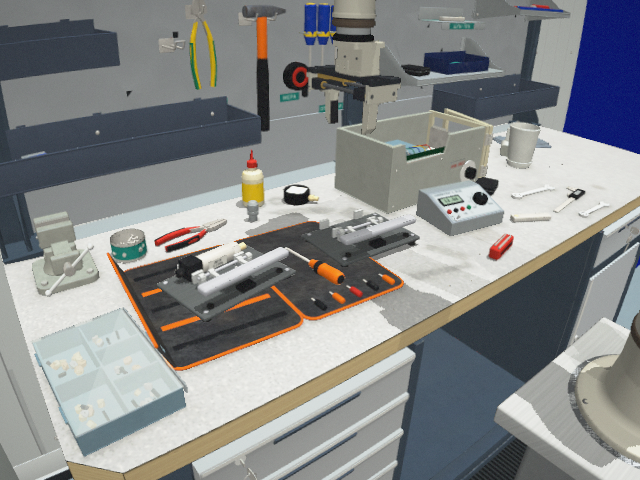

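View pics/side0.png

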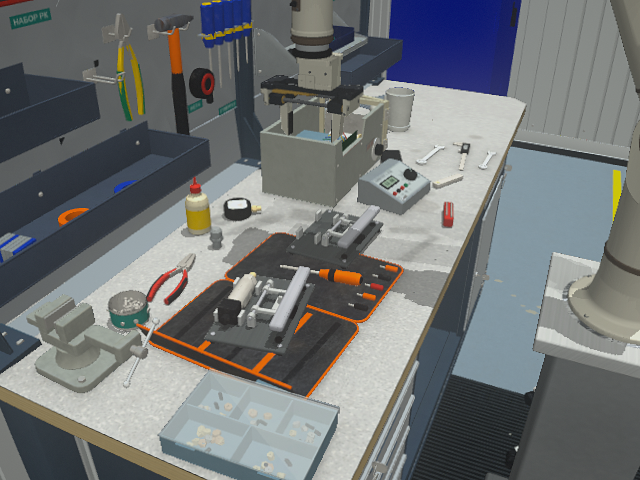

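View pics/wrist0.png

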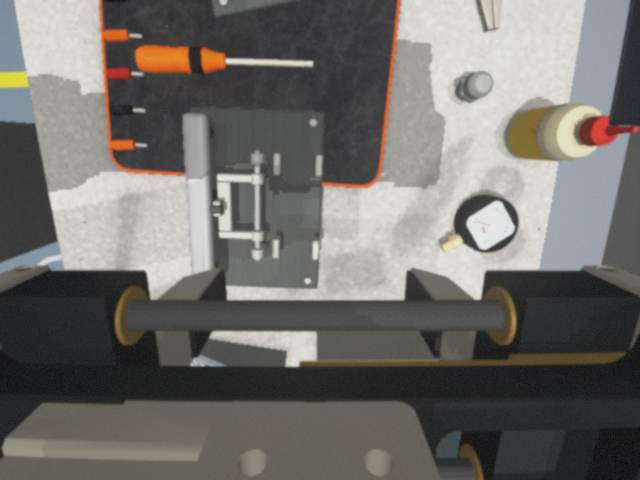

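The loaded stand is the nearer-left one (bar about (241,272) in scene), and the spare is at (379,229). I'll close the claw and move so the wrist camera can see the loaded bar.

play_rows --rows '[[[-0.016, -0.048, -0.01, 0, 0, 0], [-0.016, -0.048, -0.01, 0, 0, 0], [-0.016, -0.048, -0.01, 0, 0, 0], [-0.016, -0.048, -0.01, 0, 0, 0], [-0.016, -0.048, -0.01, 0, 0, 0]]]' --claw -1 --newtons 20

```text
time_s: 1.4
tcp_pos: [0.5717, 0.2344, 0.2839]
tool_rot: [[1.0, -0.0, 0.001], [-0.0, -1.0, 0.0], [0.001, -0.0, -1.0]]
ft_force: [1.2, -0.3, 0.5]
grip_width: 0.0563
```

play_rows --rows '[[[0, 0, 0, 0, 0, 0], [0, 0, 0, 0, 0, 0], [0, 0, 0, 0, 0, 0], [0, 0, 0, 0, 0, 0], [0, 0, 0, 0, 0, 0]]]'

```text
time_s: 1.9
tcp_pos: [0.5731, 0.2308, 0.2828]
tool_rot: [[1.0, -0.003, -0.0], [-0.003, -1.0, -0.001], [-0.0, 0.001, -1.0]]
ft_force: [0.4, -0.5, 0.4]
grip_width: 0.0162
```

```bash
python3 - <<'E'
from h import *
for n in ['wrist','scene','side']:
    f=grab_frame(n); save(f,n+'1')
    for t in ['bar_left','bar_right','pressure_sensor']:
        for r in models.spot_in(t,n)[:2]:
            P=w(f,r['xyz']); print(n,t,round(r['p'],2),P.round(3),proj(f,P).round(0))
    for r in models.outline_of('bar_left',n)[:1]:
        m=r['region'].astype(np.uint8); rc=cv2.minAreaRect(np.argwhere(m)[:,::-1].astype(np.float32))
        ys,xs=np.nonzero(m); print(n,'outline',round(r['p'],2),m.sum(),rc)
        print([atz(f,p,.06)[:2].round(3).tolist() for p in cv2.boxPoints(rc)], atz(f,rc[0],.063).round(3))
        g=f['img'].copy(); g[m>0]=[255,0,0]; save({'img':g},n+'1m')
s=arm.get_state();print(s['time_s'],s['tcp_pos'],s['ft_force'],s['grip_width'])
E
```

```text
wrist bar_left 0.81 [0.552 0.304 0.065] [296. 145.]
wrist bar_right 0.62 [0.551 0.299 0.066] [295. 151.]
wrist pressure_sensor 0.85 [0.637 0.324 0.05 ] [373. 126.]
wrist outline 0.97 3751 ((298.54248046875, 146.2823486328125), (170.2194366455078, 31.109363555908203), 78.2065658569336)
[[0.522, 0.383], [0.554, 0.389], [0.591, 0.214], [0.556, 0.206]] [0.555 0.303 0.063]
scene bar_left 0.71 [0.544 0.305 0.063] [243. 270.]
scene bar_right 0.88 [0.544 0.308 0.064] [241. 270.]
scene outline 0.63 1322 ((242.2837371826172, 270.05670166015625), (17.317733764648438, 97.08891296386719), 63.99665069580078)
[[0.556, 0.383], [0.594, 0.195], [0.54, 0.215], [0.511, 0.392]] [0.544 0.305 0.063]
side bar_left 0.68 [0.547 0.312 0.061] [289. 300.]
side bar_right 0.67 [0.548 0.313 0.067] [288. 297.]
side pressure_sensor 0.73 [0.633 0.332 0.048] [239. 300.]
side outline 0.76 1065 ((286.98272705078125, 297.0599365234375), (20.57246208190918, 72.3625717163086), 25.513870239257812)
[[0.555, 0.389], [0.596, 0.194], [0.552, 0.207], [0.519, 0.396]] [0.552 0.308 0.063]
2.65 [0.57240963 0.23277545 0.28323606] [ 0.41438674  0.05205066 -0.33257818] 0.0006473732736398382
```

View pics/wrist1.png

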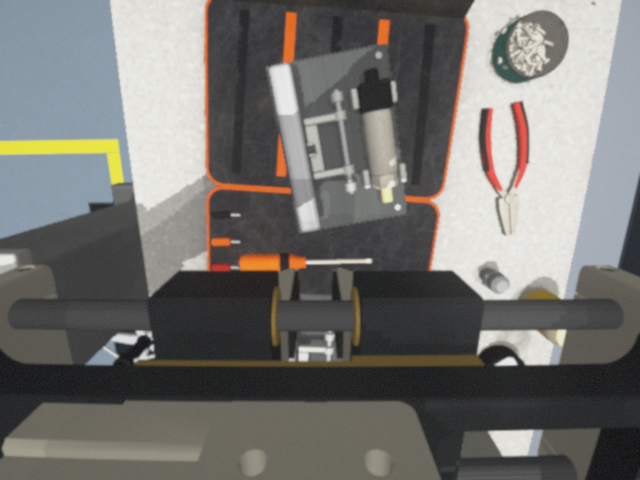

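View pics/wrist1m.png

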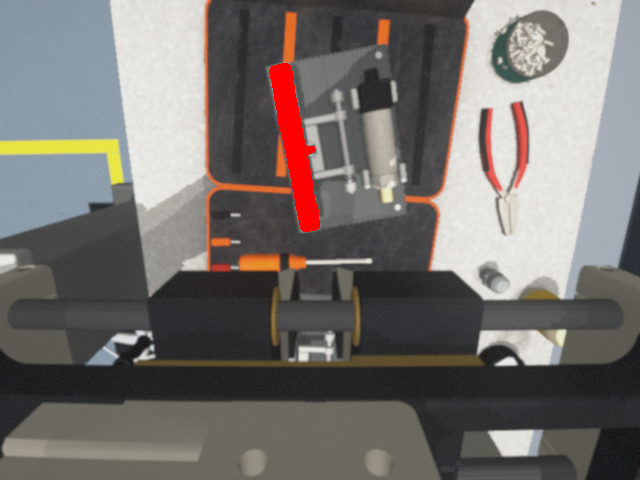

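The wrist picture shows the full bar: ends at about (281,65) and (310,230), with the transmitter behind it at (377,135).

```bash
python3 - <<'E'
from h import *
f=grab_frame('wrist')
a=atz(f,(281,65),.063);b=atz(f,(310,231),.063);print(a,b,(a+b)/2,np.linalg.norm(a-b),np.degrees(np.arctan2(*(a-b)[:2])))
c=f['img'][50:250,250:420];cv2.imwrite('pics/crop.png',cv2.resize(c[:,:,::-1],None,fx=3,fy=3,interpolation=2))
print(f['pose'][:3,3])
E
```

```text
[0.5370782  0.38592202 0.063     ] [0.56607122 0.21126627 0.063     ] [0.55157471 0.29859414 0.063     ] 0.17704582929630913 -9.425206524905724
[0.57205189 0.30368786 0.43386838]
```

View pics/crop.png

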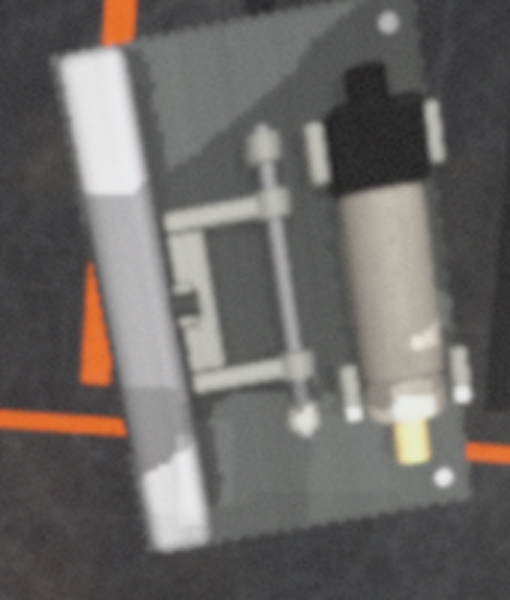

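play_rows --rows '[[[-0.0135, -0.0345, 0.02, 0, 0, 0], [-0.0135, -0.0345, 0.03, 0, 0, 0], [0, 0, 0.04, 0, 0, -0.055], [0, 0, 0.04, 0, 0, -0.055], [0, 0, 0.04, 0, 0, -0.055]]]'

```text
time_s: 3.2
tcp_pos: [0.5454, 0.3022, 0.1121]
tool_rot: [[0.986, 0.167, 0.001], [0.167, -0.986, 0.0], [0.001, -0.0, -1.0]]
ft_force: [0.9, 0.3, -0.3]
grip_width: 0.0004
```

play_rows --rows '[[[0, 0, 0, 0, 0, 0], [0, 0, 0, 0, 0, 0], [0, 0, 0, 0, 0, 0], [0, 0, 0, 0, 0, 0], [0, 0, 0, 0, 0, 0]]]'

```text
time_s: 3.7
tcp_pos: [0.5466, 0.3023, 0.1153]
tool_rot: [[0.987, 0.164, 0.003], [0.164, -0.987, 0.001], [0.003, -0.001, -1.0]]
ft_force: [0.4, 0.4, -0.6]
grip_width: 0.0005
```

```bash
python3 - <<'E'
from h import *
s=arm.get_state();p=s['tcp_pos'];print(s['time_s'],p,s['tool_rot'].round(3) if hasattr(s['tool_rot'],'round') else s['tool_rot'],s['ft_force'],arm.nose_length)
for n in ['wrist','scene','side']:
    f=grab_frame(n); tip=np.array(p)-[0,0,.008]
    q=proj(f,tip);print(n,q)
    c=(q if n!='wrist' else np.array([310,250])).astype(int); r=(60,80) if n!='wrist' else (230,300)
    g=f['img'].copy()
    if n!='wrist': cv2.circle(g,tuple(c),1,(255,0,0),-1)
    g=g[max(0,c[1]-r[0]-10):c[1]+r[0]+20,max(0,c[0]-r[1]):c[0]+r[1]]
    k=4 if n!='wrist' else 1
    save({'img':cv2.resize(g,None,fx=k,fy=k,interpolation=2)},n+'2')
E
```

```text
3.7 [0.54664149 0.30233158 0.11534639] [[ 0.987  0.164  0.003]
 [ 0.164 -0.987  0.001]
 [ 0.003 -0.001 -1.   ]] [ 0.44258592  0.35928595 -0.56052839] 0.008
wrist [315.27275831 290.14932764]
scene [241.72556704 244.67270901]
side [290.94207679 274.29716411]
```

View pics/scene2.png

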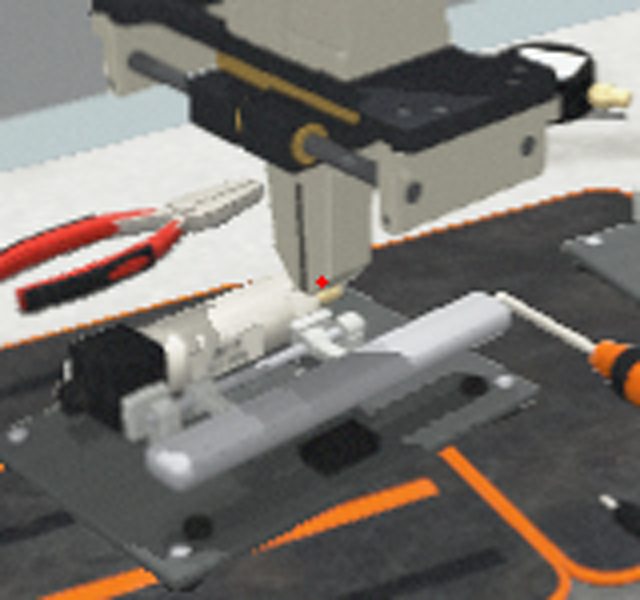

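View pics/side2.png

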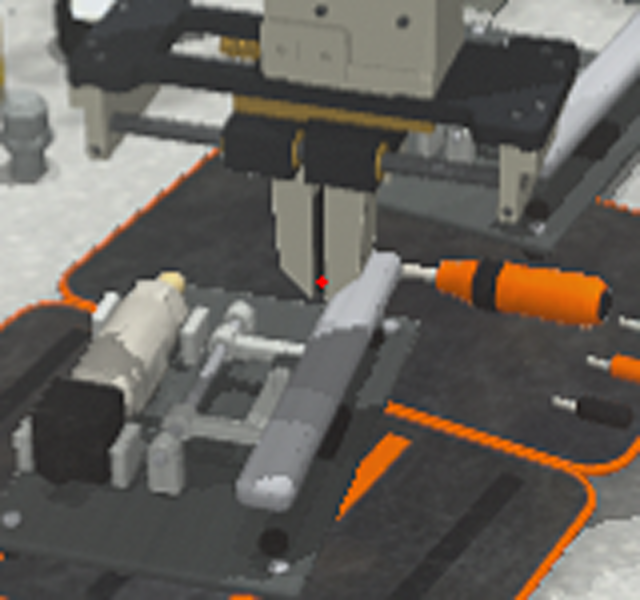

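View pics/wrist2.png

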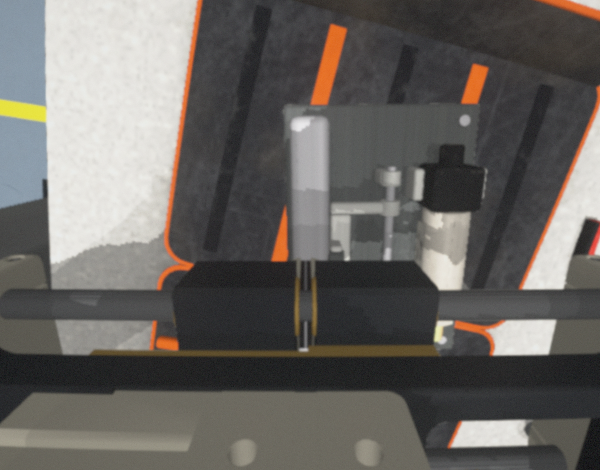

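```bash
python3 - <<'E'
from h import *
for n,a,b in [('scene',(203,285),(283.5,249.7)),('side',(276,325),(305,269))]:
    f=grab_frame(n);a=atz(f,a,.063);b=atz(f,b,.063);print(n,a.round(4),b.round(4),(a+b)/2,np.linalg.norm(a-b))
f=grab_frame('wrist')
# wrist crop offset col 10,row 20
a=atz(f,(310+10,118+20),.063);print(a)
u=np.array([-.164,.986,0]);print(a-.09*u)
E
```

```text
scene [0.5406 0.3763 0.063 ] [0.5617 0.2138 0.063 ] [0.55116736 0.29503146 0.063     ] 0.1639251214956279
side [0.5339 0.3822 0.063 ] [0.5613 0.2169 0.063 ] [0.54762329 0.29959281 0.063     ] 0.1675379935166721
[0.53574856 0.37764588 0.063     ]
[0.55050856 0.28890588 0.063     ]
```

play_rows --rows '[[[0, 0.005, 0.015, 0, 0, 0], [0, 0, 0.015, 0, 0, 0], [0, 0, 0.006, 0, 0, 0], [0, 0, 0, 0, 0, 0], [0, 0, 0, 0, 0, 0]]]'

```text
time_s: 4.5
tcp_pos: [0.546, 0.297, 0.0767]
tool_rot: [[0.986, 0.164, -0.001], [0.164, -0.986, -0.0], [-0.001, -0.0, -1.0]]
ft_force: [0.1, -0.4, -0.2]
grip_width: 0.0009
```

play_rows --rows '[[[0, 0, 0.002, 0, 0, 0], [0, 0, 0.002, 0, 0, 0], [0, 0, 0.002, 0, 0, 0], [0, 0, 0.002, 0, 0, 0], [0, 0, 0, 0, 0, 0]]]'

```text
time_s: 5.0
tcp_pos: [0.5458, 0.2969, 0.0694]
tool_rot: [[0.986, 0.165, -0.0], [0.165, -0.986, -0.0], [-0.0, 0.0, -1.0]]
ft_force: [-2.2, -0.6, 3.1]
grip_width: 0.0001
```

Contact has been made at a tip height of about 61.5 mm. I'll keep going in small steps.

play_rows --rows '[[[0, 0, 0.001, 0, 0, 0], [0, 0, 0.001, 0, 0, 0], [0, 0, 0.001, 0, 0, 0], [0, 0, 0.001, 0, 0, 0], [0, 0, 0.001, 0, 0, 0]]]'

```text
time_s: 5.5
tcp_pos: [0.5444, 0.2966, 0.0641]
tool_rot: [[0.986, 0.165, -0.003], [0.165, -0.986, -0.001], [-0.003, 0.001, -1.0]]
ft_force: [-6.6, -1.5, 6.2]
grip_width: 0.0002
```

play_rows --rows '[[[0, 0, 0.001, 0, 0, 0], [0, 0, 0.001, 0, 0, 0], [0, 0, 0.001, 0, 0, 0], [0, 0, 0, 0, 0, 0], [0, 0, 0, 0, 0, 0]]]'

```text
time_s: 6.0
tcp_pos: [0.5446, 0.2967, 0.0609]
tool_rot: [[0.986, 0.165, -0.002], [0.165, -0.986, -0.001], [-0.003, 0.0, -1.0]]
ft_force: [-3.2, -0.8, 3.9]
grip_width: 0.0005
```

```bash
python3 - <<'E'
from h import *
for n in ['scene','side']:
    f=grab_frame(n)
    c=(241,265) if n=='scene' else (290,295)
    g=f['img'][c[1]-60:c[1]+50,c[0]-80:c[0]+70]
    save({'img':cv2.resize(g,None,fx=5,fy=5,interpolation=2)},n+'3')
E
```

```text
(no output)
```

View pics/scene3.png

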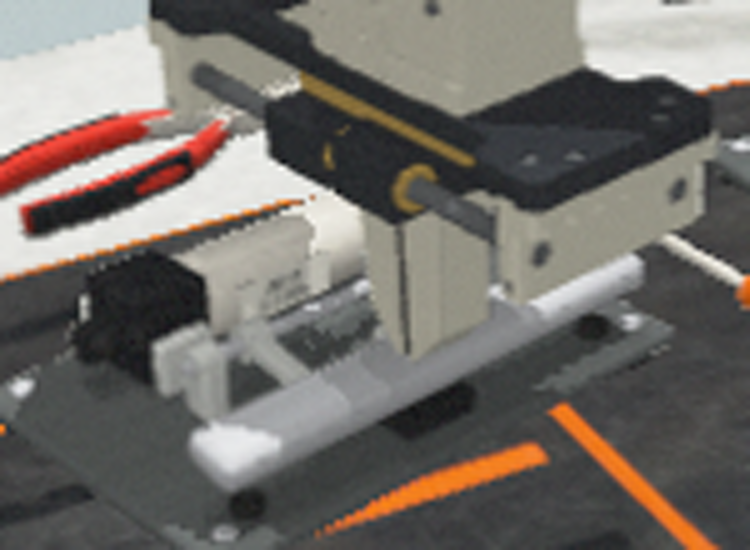

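View pics/side3.png

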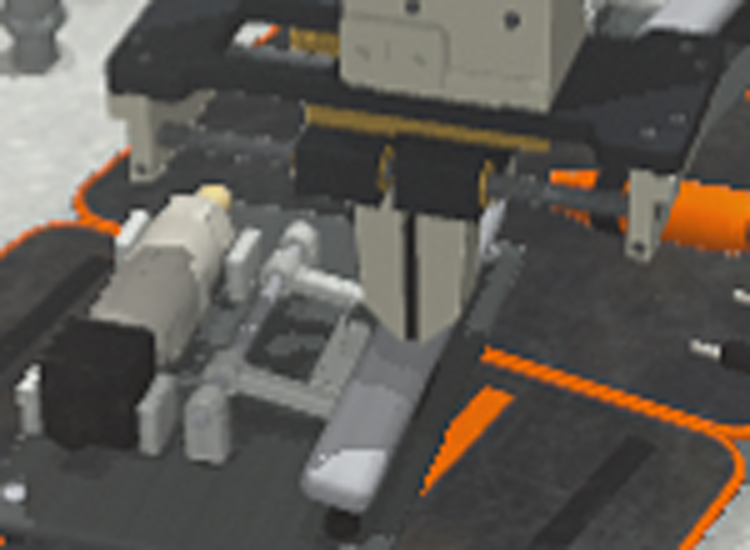

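Seen from the scene and side cameras, the tips are on the bar near its middle, and the bar is going down level. The sideways force is friction from the bar swinging forward, so I'll follow it slightly.

play_rows --rows '[[[-0.0004, 0, 0.001, 0, 0, 0], [-0.0004, 0, 0.001, 0, 0, 0], [-0.0004, 0, 0.001, 0, 0, 0], [-0.0004, 0, 0.001, 0, 0, 0], [0, 0, 0, 0, 0, 0]]]'

```text
time_s: 6.6
tcp_pos: [0.5448, 0.2967, 0.0572]
tool_rot: [[0.986, 0.164, 0.0], [0.164, -0.986, 0.0], [0.0, -0.0, -1.0]]
ft_force: [-3.1, 0.4, 4.4]
grip_width: 0.0005
```

play_rows --rows '[[[0, 0, 0.001, 0, 0, 0], [0, 0, 0.001, 0, 0, 0], [0, 0, 0, 0, 0, 0], [0, 0, 0, 0, 0, 0], [0, 0, 0, 0, 0, 0]]]'

```text
time_s: 7.1
tcp_pos: [0.5446, 0.2967, 0.0552]
tool_rot: [[0.986, 0.164, -0.0], [0.164, -0.986, 0.0], [-0.0, -0.0, -1.0]]
ft_force: [-3.7, -0.4, 5.5]
grip_width: 0.0008
```

play_rows --rows '[[[0, 0, 0.001, 0, 0, 0], [0, 0, 0.001, 0, 0, 0], [0, 0, 0, 0, 0, 0], [0, 0, 0, 0, 0, 0], [0, 0, 0, 0, 0, 0]]]'

```text
time_s: 7.6
tcp_pos: [0.5446, 0.2968, 0.0545]
tool_rot: [[0.986, 0.164, 0.0], [0.164, -0.986, -0.0], [0.0, 0.0, -1.0]]
ft_force: [-6.7, -2.3, 14.7]
grip_width: 0.0005
```

play_rows --rows '[[[0, 0, 0.0005, 0, 0, 0], [0, 0, 0, 0, 0, 0], [0, 0, 0, 0, 0, 0], [0, 0, 0, 0, 0, 0], [0, 0, 0, 0, 0, 0]]]'

```text
time_s: 8.1
tcp_pos: [0.5446, 0.2968, 0.0544]
tool_rot: [[0.986, 0.164, 0.0], [0.164, -0.986, -0.0], [0.0, 0.0, -1.0]]
ft_force: [-7.9, -2.0, 16.9]
grip_width: 0.0004
```

The bar is at its hard stop: 0.1 mm of travel for 0.5 mm commanded, at 17 N. Retracting straight up, slowly at first.

play_rows --rows '[[[0, 0, -0.002, 0, 0, 0], [0, 0, -0.003, 0, 0, 0], [0, 0, -0.01, 0, 0, 0], [0, 0, -0.03, 0, 0, 0], [0, 0, -0.04, 0, 0, 0]]]'

```text
time_s: 8.6
tcp_pos: [0.5441, 0.2953, 0.1369]
tool_rot: [[0.987, 0.164, -0.003], [0.164, -0.987, -0.002], [-0.003, 0.001, -1.0]]
ft_force: [0.9, -0.2, 1.0]
grip_width: 0.0008
```

play_rows --rows '[[[0, 0.045, -0.04, 0, 0, 0], [0, 0.045, -0.04, 0, 0, 0], [0, 0, -0.03, 0, 0, 0], [0, 0, 0, 0, 0, 0], [0, 0, 0, 0, 0, 0]]]'

```text
time_s: 9.1
tcp_pos: [0.5579, 0.2228, 0.2353]
tool_rot: [[0.987, 0.164, 0.003], [0.164, -0.987, 0.001], [0.003, -0.0, -1.0]]
ft_force: [0.4, -0.2, -1.2]
grip_width: 0.0005
```

```bash
python3 - <<'E'
from h import *
s=arm.get_state();print(s['time_s'],s['tcp_pos'],s['ft_force'])
for n in ['scene','side','wrist']:
    f=grab_frame(n)
    for t in ['bar_left','spare_mid','pressure_sensor']:
        for r in models.spot_in(t,n)[:2]: print(n,t,round(r['p'],2),w(f,r['xyz']).round(3))
    if n=='wrist': save(f,'wrist4');continue
    c=(241,265) if n=='scene' else (290,295)
    g=f['img'][c[1]-60:c[1]+50,c[0]-80:c[0]+70]
    save({'img':cv2.resize(g,None,fx=5,fy=5,interpolation=2)},n+'4')
E
```

```text
9.1 [0.55789006 0.22278519 0.23530878] [ 0.42647238 -0.17047631 -1.20075118]
scene bar_left 0.78 [0.546 0.305 0.044]
scene pressure_sensor 0.94 [0.634 0.322 0.044]
scene pressure_sensor 0.28 [0.543 0.303 0.046]
side bar_left 0.6 [0.545 0.309 0.043]
side spare_mid 0.72 [0.528 0.026 0.063]
side pressure_sensor 0.68 [0.635 0.335 0.05 ]
wrist bar_left 0.74 [0.55  0.301 0.046]
wrist pressure_sensor 0.57 [0.635 0.324 0.049]
```

View pics/scene4.png

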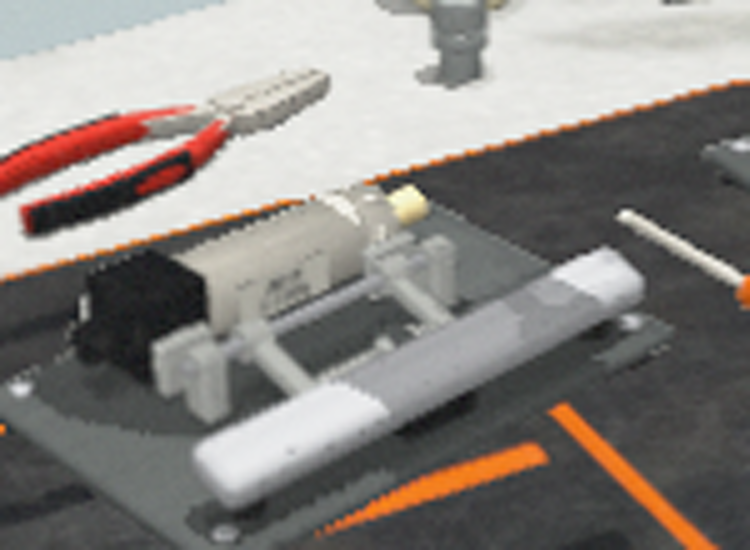

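View pics/side4.png

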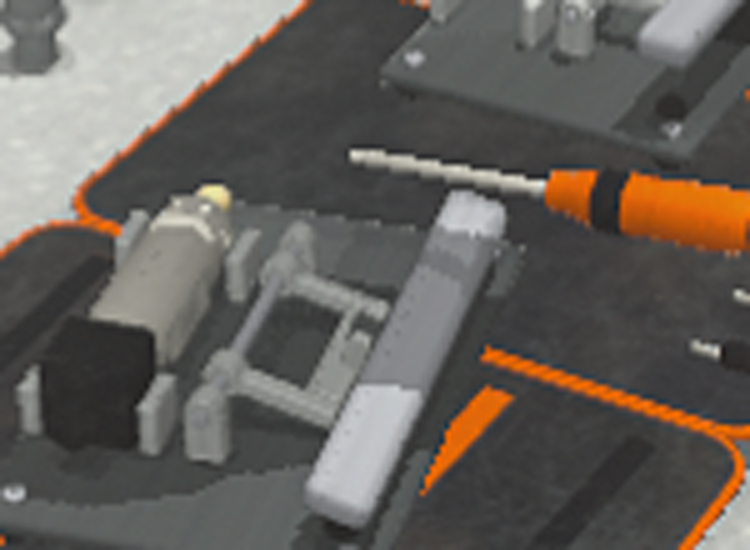

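View pics/wrist4.png

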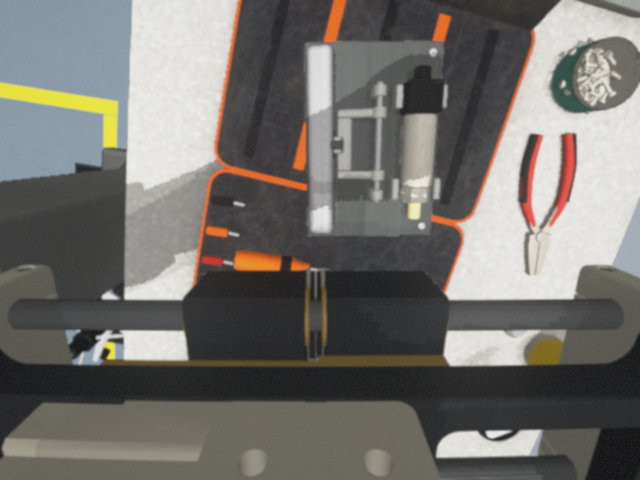

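```bash
python3 - <<'E'
from h import *
F={n:grab_frame(n) for n in ['scene','side','wrist']}
def tri(obs):
    A=np.zeros((3,3));b=np.zeros(3)
    for n,p in obs:
        o,d=ray(F[n],p);d/=np.linalg.norm(d);M=np.eye(3)-np.outer(d,d);A+=M;b+=M@o
    X=np.linalg.solve(A,b);return X,[(proj(F[n],X)-p).round(1).tolist() for n,p in obs]
c=lambda n,p:np.array(p)/5+((161,205) if n=='scene' else (210,235))
# outline extreme ends along the axis
M={n:models.outline_of('bar_left',n)[0]['region'] for n in F}
E={0:[],1:[]}
for n in F:
    g=np.zeros((480,640,3),np.uint8)
    ys,xs=np.nonzero(M[n]);P=np.c_[xs,ys].astype(float);m=P.mean(0);v=np.linalg.svd(P-m,full_matrices=False)[2][0]
    if v[1]>0 : v=-v   # toward up image
    if n=='scene' and v[0]>0: v=v
    t=(P-m)@v;lo=P[t<t.min()+5].mean(0);hi=P[t>t.max()-5].mean(0)
    print(n,M[n].sum(),lo.round(1),hi.round(1))
    # left end: near image-bottom in scene/side, top in wrist
    L,R=(hi,lo) if n=='wrist' else (lo,hi)
    E[0].append((n,L));E[1].append((n,R))
for k in E: print('LR'[k],tri(E[k]))
# spare
for n in F:
    for r in models.spot_in('spare_mid',n)[:2]: print(n,r['p'],w(F[n],r['xyz']).round(3))
for n in ['scene','side']:
    save({'img':cv2.resize(F[n]['img'][180:330,170:440],None,fx=2.9,fy=2.9)},n+'5')
s=arm.get_state();print(s['time_s'],s['tcp_pos'])
E
```

```text
scene 1247 [203.9 298.5] [283.9 260.3]
side 1006 [277.2 336.3] [305.1 276.6]
wrist 4624 [321.2 229.6] [318.6  47.5]
L (array([0.53281411, 0.38212123, 0.0426341 ]), [[-0.9, 1.1], [-0.2, -1.2], [-0.8, 0.9]])
R (array([0.56482969, 0.21055523, 0.0403505 ]), [[0.2, -0.6], [-0.3, 0.6], [-0.5, 0.1]])
scene 0.76 [0.525 0.024 0.065]
side 0.71 [0.529 0.027 0.066]
10.15 [0.5569915  0.22278981 0.23421902]
```

View pics/scene5.png

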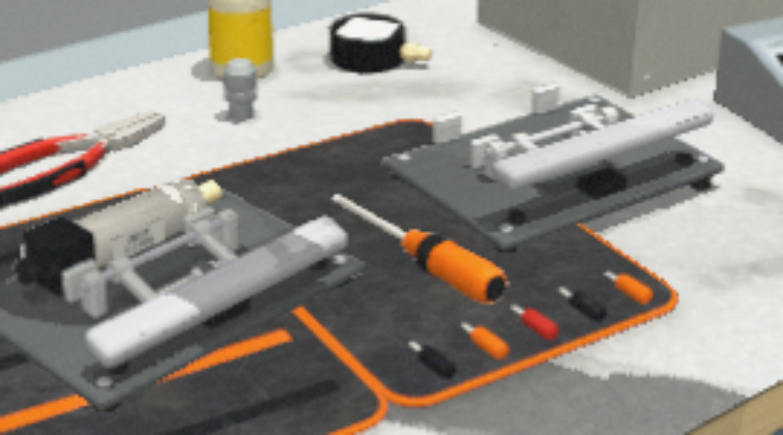

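The picture shows the loaded bar down and level, the spare bar up, and the transmitter still in its saddle. Handing in.

```bash
python3 -c "
from h import *
print(order.sign_off())"
```

```text
the job is handed in; nothing more can be done
None
```

I pressed the bar on the transmitter's stand fully down with the closed fingertips, and it stayed down after I lifted the tool clear. I handed the job in at about 10 s.

- **Bar fully down:** it reached its hard stop with the fingertips about 46 mm above the worktop, and the last 0.5 mm of commanded travel moved it only 0.1 mm. The highest readings were about 17 N vertical and 8 N sideways from friction. With the tool away, the networks put the bar's top at 43–46 mm; it should be 47 mm when down.
- **Pushed near the middle:** measured afterwards, I pushed within about 1 mm of the middle, measured along the bar.
- **Level:** the two ends measured within about 2 mm of each other, left 42.6 mm and right 40.4 mm. That is within the measurement error, so it does not prove the bar is perfectly level, though it looks level in the pictures.
- **Empty stand:** its bar is still up, measured at 65–66 mm against the expected 63 mm.
- **Transmitter:** it reads within about 4 mm of where it was before the press, which is no more than the network's error. The pictures show it seated in its saddle.

Early estimates of the bar's middle from different cameras disagreed by up to about 2 cm along the bar. I aimed at a compromise value, which the final measurement confirmed.

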